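Sort two toothed combs by meshing them with their master strips

ROBOT

A 7-joint arm with a two-finger parallel gripper is mounted at the origin on a cart in front of the work surface, level with it; the furniture and walls round the work are solid. World frame = base frame: x ahead of the robot, y to its left, z up, the work surface at z = 0. Lengths are in m, angles in rad, forces in N, time in s.
With the tool pointing down it reaches from about 0.4 to 0.85 m from the base axis. Payload 10.4 kg.
Tool frame: the origin (TCP) lies between the finger pads; the fingertips stand tip_reach ahead of it and the grasp point (between the pads) lies 11 mm behind it (tip_reach is the distance from the TCP to the fingertips, in m); z points along the fingers, y is the line along which they close (so a half turn about z gives the same grasp; the last joint's range is limited). The gripper opens to 87 mm and grips with 3 to 60 N. Pads are 19 mm wide; open, the fingers measure 117 mm over their backs; the gripper's body (75 mm by 190 mm) begins 51 mm behind the grasp point.
Start: joints at [1.243, 0.332, -0.065, 1.46, 0.022, 1.35, -0.088], TCP at [0.188, -0.596, 0.231] pointing down, gripper open.
Joint ranges: [-2.6, 2.6], [-0.5, 2.12], [-1.47, 1.34], [0.16, 2.42], [-1.27, 4.41], [0.06, 2.06], [-2.6, 2.6]. Speed limits (rad/s): [2.22, 2.22, 2.79, 2.79, 3.14, 3.14, 3.14].

INTERFACE

Orientations are given as a rotation vector (axis times angle).
In Python, from station import * gives the robot as it stands.
- The arm moves only by the tool apply_moves, never from a script. Its argument "targets" is a list of rows, each an object of numbers: "tx", "ty", "tz": the shift along the tool's x, y, z in m; "wx", "wy", "wz": the turn, a rotation vector about the tool's x, y, z in rad. In form: [{"tx": .., "ty": .., "tz": .., "wx": .., "wy": .., "wz": ..}, ...]. A call has 1 to 20 rows; each row shifts and turns the commanded pose from where the row before left it, along the tool's axes as they then stand; what a row does not reach is not made up. A row lasts 1/12 s, in which the tool goes at most 41.7 mm and 7.16 degrees, less where a joint would pass 70% of its speed; a pose out of reach is approached as far as the arm can. A call is refused whole if a number of a shift passes 0.0417 or a number of a turn 0.125, either way. A call with a gripper value outside its range is refused whole. "fingers" is the closure, from 0 (fully open) to 1 (shut), set as the call begins (left out, the last holds). The fingers move at their own pace and stop on an object; "newtons" is the grip in N (left out, the last holds). Time passes only in rows, so rows that do not move let the fingers close. It gives the time, the measured TCP pose, the force, the opening and the grip force at its end, in the units of the state.
- read_state(): the state, without advancing time (a new reading comes with each control period).
- capture(name): name is "scene" or "top" or "wrist"; returns the picture (384x512x3 uint8, blue, green, red); there is no depth.
- calibration(name): a dict with "intrinsics" (3x3 intrinsics, pixels), "R" (3x3) and "t" (3): a world point X has camera coordinates R X + t. Camera axes: x right, y down, z forward; pixel columns grow to the right and rows downward; lengths in m; the calibration is good to about 2 mm. A picture is of the moment at which its call begins: read the wrist's pose just before it. calibration takes no time and is no camera call; for the wrist camera it gives the pose at the moment of the call.
- close_job(): hands the job in; it is judged then, once.
The state is a dict: "time": time; "joints": joint angles; "qd": joint speeds; "joint_torque": joint torques, N m; "ee_pos": TCP position; "eef_rot": TCP orientation; "force": force on the tool from outside, world axes, zero at the start; "moment": the same for the moment, N m; "opening": opening from 0.0 (shut) to 1.0 (fully open); "grip_force": force on a finger pad.
Only numpy, scipy, OpenCV 4.12 (cv2) and the standard library are available. Lean on these libraries where they do the work, as an engineer would, in place of code of your own. Each camera call takes 0.05 s, during which the arm holds its last target. There are 200 camera calls.

TASK

Two toothed combs, one with six teeth and one with five, have to be sorted on the sloping test board: find which of the board's two toothed master strips each comb meshes with, and leave each comb lying teeth-in on its own strip, roughly centred, with its teeth fully home. Each strip is fixed a little to one side of the middle of its half of the board, so feel for the grooves; do not push the tin, the tape roll or the cork sanding block about.

Things in the scene. Friction and masses are not known exactly. Their poses are not given: they have to be found in the camera images.
- comb_six: six-toothed aluminium comb, 120 mm along y, 32 along x; origin: centre at the tooth tips, z up. Teeth 7 thick at 20 mm pitch, symmetric, 11 mm deep; bar from z 10 to 20 mm; wooden grip rib from z 20 to 51, 14 mm thick (x), 70 long (y). Half-turn symmetric; about 150 g. Starts teeth down on the table. Seats only in the strip of equal pitch: on the other it rides 11 mm high everywhere
- comb_five: five-toothed aluminium comb, 120 mm along y, 32 along x; origin: centre at the tooth tips, z up. Teeth 9 thick at 25 mm pitch, symmetric, 11 mm deep; bar from z 10 to 20 mm; wooden grip rib from z 20 to 51, 14 mm thick (x), 70 long (y). Half-turn symmetric; about 150 g. Starts teeth down on the table. Seats only in the strip of equal pitch: on the other it rides 11 mm high everywhere
- test_board: fixed plywood stand, turned end-on to the robot, its face looking right; 320 (y) x 110 (x) x 78 mm, origin under its centre; its face slopes 25 deg, low at its +x. On each half a fixed aluminium master strip with ridges running down the slope, one for each comb. Which is on which half, and its shift along y of up to 9 mm either way from the station, change each run and are not reported: see or feel them. A comb centred on its own strip meshes
- far_station (a point): centre of the far (+y) half of test_board, on the nominal groove floor, 6 mm off the sloping face: x down the slope, y along the strip, z out of the slope. A comb with its teeth home has its origin in this plane (z about 0) and its z along this z. Strips: 136 mm long, 40 wide, ridges 11 mm high; 7 ridges 7 mm thick, pitch 20, or 6 ridges 9 mm thick, pitch 25
- near_station (a point): centre of the near (-y) half of test_board, on the nominal groove floor, 6 mm off the sloping face: x down the slope, y along the strip, z out of the slope. A comb with its teeth home has its origin in this plane (z about 0) and its z along this z. A ledge 7 mm above this plane, upper face at x = 20 mm, stops a comb sliding down (4 mm play if put down centred)
- pigment_tin: loose round tin 62 mm across, 49 mm high, origin under its centre; a bystander left of the board, beyond it
- tape_roll: loose roll of tape lying flat, 70 mm across, 24 mm high, origin under its centre; a bystander left of the work
- sanding_cork: loose cork sanding block 36x62x26 mm, origin under its centre; a bystander near the front corner

How it is judged:
At the end, for the whole second after the job is handed in: Each comb rests (below 0.02 m/s) on a station of its own, teeth home: origin within 4 mm of the groove-floor plane (unmeshed it rides 11 mm high), within 10 mm up or down the slope and 25 mm along the strip of the station, square to the slope within 0.06 rad, rib outward (((x of comb_six in the frame of far_station between -0.01 and 0.01 m and y of comb_six in the frame of far_station between -0.025 and 0.025 m and z of comb_six in the frame of far_station between -0.004 and 0.004 m and angle between the z axis of comb_six and the z axis of far_station, either way round below 0.06 rad and angle between each of comb_six, comb_five's own z axis and vertical below 1.2 rad and x of comb_five in the frame of near_station between -0.01 and 0.01 m and y of comb_five in the frame of near_station between -0.025 and 0.025 m and z of comb_five in the frame of near_station between -0.004 and 0.004 m and angle between the z axis of comb_five and the z axis of near_station, either way round below 0.06 rad) or (x of comb_six in the frame of near_station between -0.01 and 0.01 m and y of comb_six in the frame of near_station between -0.025 and 0.025 m and z of comb_six in the frame of near_station between -0.004 and 0.004 m and angle between the z axis of comb_six and the z axis of near_station, either way round below 0.06 rad and angle between each of comb_six, comb_five's own z axis and vertical below 1.2 rad and x of comb_five in the frame of far_station between -0.01 and 0.01 m and y of comb_five in the frame of far_station between -0.025 and 0.025 m and z of comb_five in the frame of far_station between -0.004 and 0.004 m and angle between the z axis of comb_five and the z axis of far_station, either way round below 0.06 rad)) and linear speed of each of comb_six, comb_five below 0.02 m/s); the robot touches nothing.
It fails at once if the pigment tin is moved more than 30 mm (distance of pigment_tin from where it was at the start of the episode above 0.03 m).
It fails at once if the tape roll is moved more than 30 mm (distance of tape_roll from where it was at the start of the episode above 0.03 m).
It fails at once if the sanding cork is moved more than 30 mm (distance of sanding_cork from where it was at the start of the episode above 0.03 m).
It also fails if it takes over 58 s, if anything falls off the work surface, if the arm or the gripper's body presses on something with over 40 N, if the wrist force passes 120 N, or if a joint passes its speed limit or range.

## Working session

There is one attempt and no reset: what is moved stays moved. The work goes in short steps, Python scripts to look and compute and a tool call to move; the robot and the scene stay as the last step left them, time stands still between calls to the robot, and variables do not carry over. Pictures are saved under pics/ and viewed, at most 10 in all, crops included, and the job is handed in when it is done.

Besides the shell and the picture viewer there is one more tool, called after "Emit:" as name([rows], argument=value, ...), one row to a line, values as JSON. apply_moves: Moves the arm, as the interface text tells. Its arguments: {"type":"object","properties":{"targets":{"type":"array"},"fingers":{"type":"number"},"newtons":{"type":"number"}},"required":["targets"]}

```bash
ls; mkdir -p pics; python3 - <<'E'
from station import *
import cv2,numpy as np
s=read_state();print(s)
a=capture("scene");b=capture("top")
cv2.imwrite("pics/scene.png",a);cv2.imwrite("pics/top.png",b)
both=cv2.resize(b,(800,600),interpolation=cv2.INTER_CUBIC);cv2.imwrite("pics/top2.png",both)
cv2.imwrite("pics/scene2.png",cv2.resize(a,(800,600)))
for n in("scene","top"):print(calibration(n))
E
```

```text
pics
{'time': 0.0, 'joints': array([ 1.24341278,  0.33291084, -0.06468082,  1.46095231,  0.02161124,
        1.34988565, -0.08854971]), 'qd': array([ 0.00108304,  0.00095762, -0.00109434,  0.00021772,  0.00075052,
        0.00027453,  0.00032803]), 'joint_torque': array([ 1.15421849e-04, -6.23252392e+01,  2.46778439e-02, -3.89896023e+01,
       -6.12400286e-02,  3.98808613e-02,  1.70457802e-04]), 'ee_pos': array([ 0.18742118, -0.59584107,  0.2297243 ]), 'eef_rot': array([-3.10378290e+00, -4.76616651e-01,  4.77917089e-04]), 'force': array([0.40677183, 0.50877297, 0.33280596]), 'moment': array([-0.03671606,  0.03357876,  0.02703137]), 'grip_force': 0.0, 'opening': 1.0025468437131848}
{'intrinsics': array([[364.3902392 ,   0.        , 258.42478064],
       [  0.        , 364.3902392 , 193.66440643],
       [  0.        ,   0.        ,   1.        ]]), 'R': array([[ 0.6755235 , -0.7372904 , -0.00841777],
       [-0.42039319, -0.37574527, -0.82588441],
       [ 0.60575371,  0.5614431 , -0.56377662]]), 't': array([-0.35334203,  0.24247809,  0.62897796])}
{'intrinsics': array([[404.72660781,   0.        , 254.47997692],
       [  0.        , 404.72660781, 194.57724067],
       [  0.        ,   0.        ,   1.        ]]), 'R': array([[ 0.00477461, -0.99991967, -0.01174087],
       [-0.99016895, -0.00308605, -0.13984248],
       [ 0.13979502,  0.01229314, -0.99010415]]), 't': array([-0.01016714,  0.51714872,  1.09251871])}
```

View pics/top2.png

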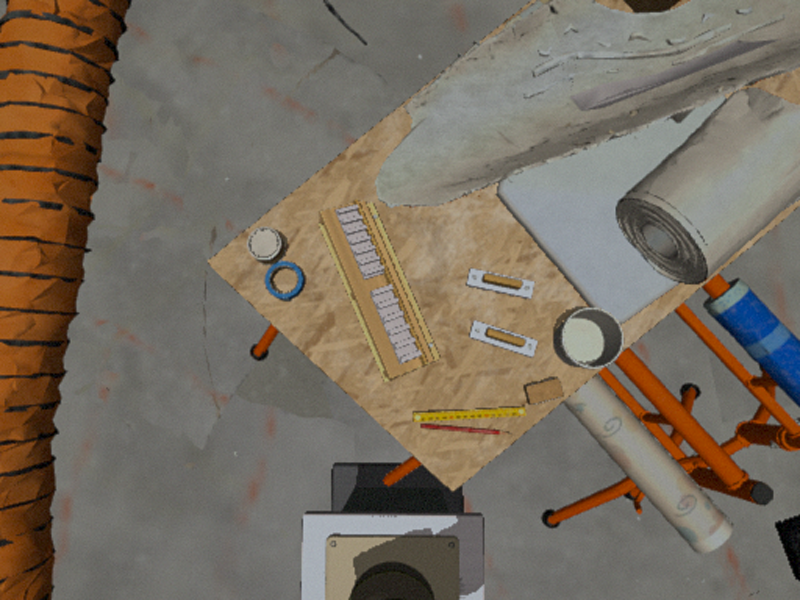

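View pics/scene2.png

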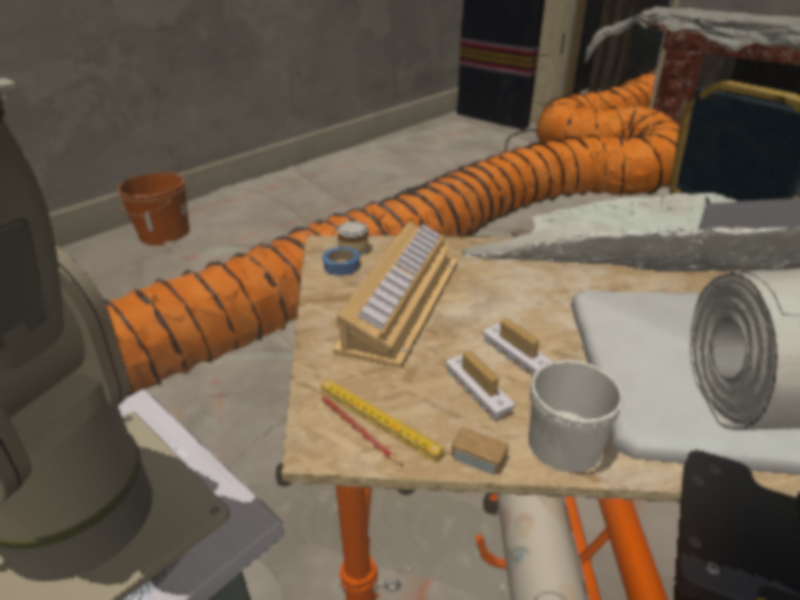

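The top view shows the board from (345,205) to (410,375), both combs at about (500,283) and (503,338), the cork at (543,391), and the tin and tape at upper left. I'll enlarge crops for accurate points.

```bash
python3 - <<'E'
import cv2,numpy as np
b=cv2.imread("pics/top.png")
A=cv2.resize(b[120:250,200:350],None,fx=5.3,fy=4.6,interpolation=cv2.INTER_CUBIC)
A=cv2.resize(b[122:252,196:356],(800,600) ,interpolation=cv2.INTER_CUBIC) if 0 else cv2.resize(b[124:244,200:350],(750,600),interpolation=cv2.INTER_CUBIC)
cv2.imwrite("pics/topc.png",A)
a=cv2.imread("pics/scene.png")
cv2.imwrite("pics/scc.png",cv2.resize(a[138:273,206:336],(578,600),interpolation=cv2.INTER_CUBIC))
E
```

```text
(no output)
```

View pics/topc.png

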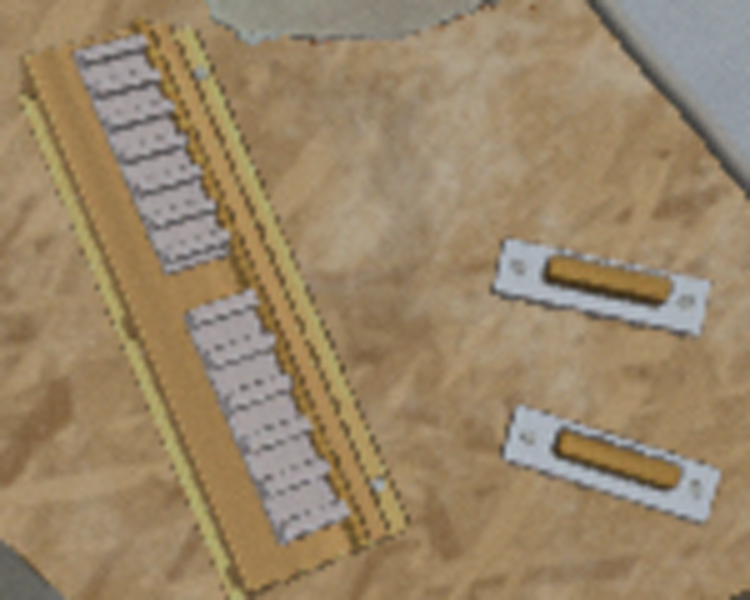

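The crop shows about 7 ridges on the far strip and about 6 on the near one. The combs lie at crop centres (602,287) and (612,463).

View pics/scc.png

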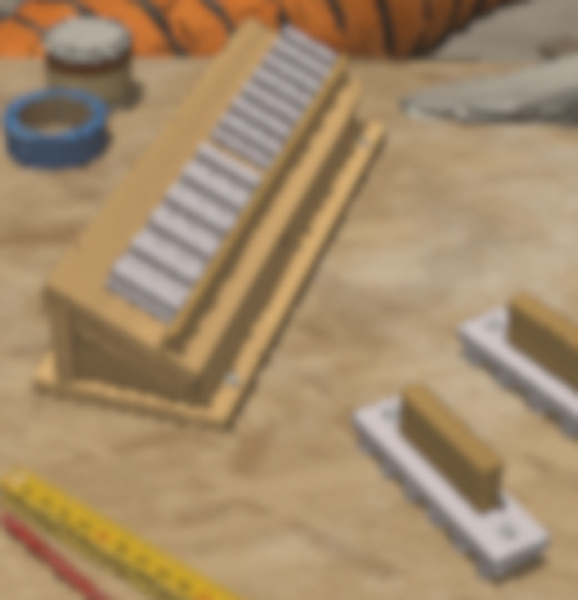

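```bash
cat > h.py <<'E'
from station import *
import numpy as np
from scipy.spatial.transform import Rotation as Ro
def ray(cal,uv,z):
    K,R,t=[np.array(cal[k]) for k in("intrinsics","R","t")]
    d=R.T@np.linalg.solve(K,[uv[0],uv[1],1.]);c=-R.T@t
    return c+d*(z-c[2])/d[2]
def proj(cal,X):
    K,R,t=[np.array(cal[k]) for k in("intrinsics","R","t")]
    p=(R@np.atleast_2d(X).T).T+t;p=p@K.T;return p[:,:2]/p[:,2:]
E
python3 - <<'E'
from h import *
c=calibration("top")
f=lambda u,v,z:ray(c,(200+u/5,124+v/5),z)
for n,pts,z in (("A",[(507,238),(710,283),(695,336),(494,292)],.02),("B",[(518,406),(719,467),(703,522),(503,460)],.02),
 ("Arib",[(548,258),(672,282)],.051),("Brib",[(558,433),(682,470)],.051)):
  P=np.array([f(*p,z) for p in pts]);print(n,P.mean(0).round(4),np.linalg.norm(np.diff(P,axis=0),axis=1).round(4))
  d=P[1]-P[0];print(np.degrees(np.arctan2(d[1],d[0])))
# board base edge & top corners
Pt=[("lowfar",(188,28)),("lownear",(408,525)),("hifar",(25,98)),("hinear",(238,600))]
for n,p in Pt:print(n,f(*p,0.012).round(4))
for n,p in [("topfar",(25,60)),("topnear",(247,592))]:print(n,f(*p,0.078).round(4))
E
```

```text
A [ 0.5577 -0.1944  0.02  ] [0.1175 0.0318 0.1159]
-102.63321136438418
B [ 0.4574 -0.1977  0.02  ] [0.117  0.0323 0.1162]
-106.8827984069106
Arib [ 0.5619 -0.1946  0.051 ] [0.0694]
-101.03875900042112
Brib [ 0.4614 -0.1982  0.051 ] [0.07]
-106.58971907286538
lowfar [0.7119 0.0423 0.012 ]
lownear [ 0.423  -0.0846  0.012 ]
hifar [0.6697 0.1367 0.012 ]
hinear [0.3807 0.0108 0.012 ]
topfar [0.6733 0.128  0.078 ]
topnear [0.3837 0.0042 0.078 ]
```

```bash
cat >> h.py <<'E'
from scipy.linalg import logm,expm
def T(p,R):
    M=np.eye(4);M[:3,:3]=R;M[:3,3]=p;return M
def cur(s=None):
    s=s or read_state();return T(s["ee_pos"],Ro.from_rotvec(s["eef_rot"]).as_matrix())
def toolR(yaw,tilt_axis=None,tilt=0):
    x=np.array([np.cos(yaw),np.sin(yaw),0]);z=np.array([0,0,-1.]);R=np.column_stack([x,np.cross(z,x),z])
    return R if tilt_axis is None else Ro.from_rotvec(np.array(tilt_axis)*tilt).as_matrix()@R
def plan(A,B,dmax=.036,wmax=.11,N=None):
    D=np.linalg.inv(A)@B
    rv=Ro.from_matrix(D[:3,:3]).as_rotvec()
    n=N or int(max(1,np.ceil(np.linalg.norm(D[:3,3])/dmax),np.ceil(np.linalg.norm(rv)/wmax)))
    S=expm(logm(D).real/n)
    t=S[:3,3];w=Ro.from_matrix(S[:3,:3]).as_rotvec()
    print(n,"rows: t",t.round(4),"w",w.round(4));return n
E
python3 - <<'E'
import station;print([k for k in dir(station) if k[0]!='_'])
from h import *
try: print(tip_reach)
except Exception as e: print(e)
s=read_state();C=cur(s);c=calibration("wrist");print(c["intrinsics"])
Rc=np.array(c["R"]);pc=-Rc.T@c["t"]
print("cam in tool",C[:3,:3].T@(pc-C[:3,3]),"\n",C[:3,:3].T@Rc.T)
print("toolx yaw",np.degrees(np.arctan2(C[1,0],C[0,0])))
t=calibration("top")
print("cork",ray(t,(543/1.5625,391/1.5625),.026),"bucket top",ray(t,(590/1.5625,335/1.5625),.1))
for yaw in (23.7,75):
  plan(C,T([.47,-.2,.28],toolR(np.radians(yaw))))
E
```

```text
['Unreachable', 'calibration', 'capture', 'close_job', 'read_state', 'tip_reach']
0.008
[[332.40075014   0.         257.15529226]
 [  0.         332.40075014 192.59707718]
 [  0.           0.           1.        ]]
cam in tool [ 8.22853558e-02 -9.53276109e-05 -1.54134002e-01] 
 [[-7.29194511e-04 -9.55129224e-01 -2.96188509e-01]
 [ 9.99998940e-01 -3.23180415e-04 -1.41975352e-03]
 [ 1.26032576e-03 -2.96189230e-01  9.55128448e-01]]
toolx yaw 17.46581706607637
cork [ 0.36463704 -0.26495645  0.026     ] bucket top [ 0.45708398 -0.32962137  0.1       ]
14 rows: t [ 0.0288 -0.0195 -0.0036] w [-0.0001 -0.     -0.0078]
14 rows: t [ 0.0357 -0.0065 -0.0036] w [-0.0001 -0.     -0.0717]
```

```bash
python3 - <<'E'
from h import *
plan(cur(),T([.54,-.18,.19],toolR(np.radians(17.5))))
E
```

```text
16 rows: t [ 0.0288 -0.0182  0.0025] w [-0.0001  0.     -0.    ]
```

Emit:
apply_moves([
  {"tx": 0.0288, "ty": -0.0182},
  {"tx": 0.0288, "ty": -0.0182},
  {"tx": 0.0288, "ty": -0.0182},
  {"tx": 0.0288, "ty": -0.0182},
  {"tx": 0.0288, "ty": -0.0182},
  {"tx": 0.0288, "ty": -0.0182},
  {"tx": 0.0288, "ty": -0.0182},
  {"tx": 0.0288, "ty": -0.0182},
  {"tx": 0.0288, "ty": -0.0182},
  {"tx": 0.0288, "ty": -0.0182},
  {"tx": 0.0288, "ty": -0.0182},
  {"tx": 0.0288, "ty": -0.0182},
  {"tx": 0.0288, "ty": -0.0182, "tz": 0.01},
  {"tx": 0.0288, "ty": -0.0182, "tz": 0.01},
  {"tx": 0.0288, "ty": -0.0182, "tz": 0.01},
  {"tx": 0.0288, "ty": -0.0182, "tz": 0.01},
  {},
  {},
])

```text
schema error: expected keys tx, ty, tz, wx, wy, wz
```

```bash
python3 - <<'E'
from h import *
import cv2,json
s=read_state();print(s["time"],s["ee_pos"]);c=calibration("wrist");a=capture("wrist")
json.dump({k:np.array(v).tolist() for k,v in c.items()},open("w1.json","w"))
cv2.imwrite("pics/w1.png",a);cv2.imwrite("pics/w1b.png",cv2.resize(a,(800,600),interpolation=cv2.INTER_CUBIC))
E
```

```text
0.1 [ 0.18746909 -0.59587447  0.22983134]
```

View pics/w1b.png

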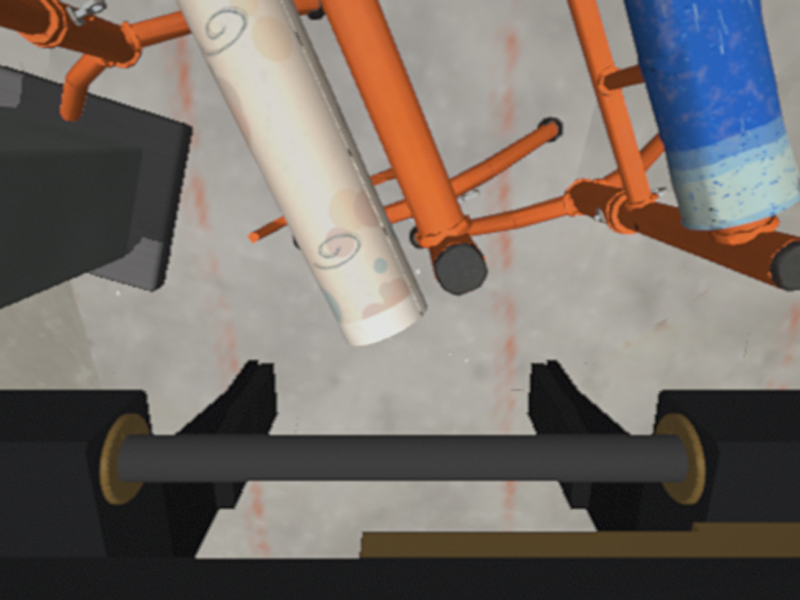

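The move was refused because each row needs all six keys, so this picture only shows the floor and the open fingers. I'll send it again in full.

Emit:
apply_moves([
  {"tx": 0.0288, "ty": -0.0182, "tz": 0, "wx": 0, "wy": 0, "wz": 0},
  {"tx": 0.0288, "ty": -0.0182, "tz": 0, "wx": 0, "wy": 0, "wz": 0},
  {"tx": 0.0288, "ty": -0.0182, "tz": 0, "wx": 0, "wy": 0, "wz": 0},
  {"tx": 0.0288, "ty": -0.0182, "tz": 0, "wx": 0, "wy": 0, "wz": 0},
  {"tx": 0.0288, "ty": -0.0182, "tz": 0, "wx": 0, "wy": 0, "wz": 0},
  {"tx": 0.0288, "ty": -0.0182, "tz": 0, "wx": 0, "wy": 0, "wz": 0},
  {"tx": 0.0288, "ty": -0.0182, "tz": 0, "wx": 0, "wy": 0, "wz": 0},
  {"tx": 0.0288, "ty": -0.0182, "tz": 0, "wx": 0, "wy": 0, "wz": 0},
  {"tx": 0.0288, "ty": -0.0182, "tz": 0, "wx": 0, "wy": 0, "wz": 0},
  {"tx": 0.0288, "ty": -0.0182, "tz": 0, "wx": 0, "wy": 0, "wz": 0},
  {"tx": 0.0288, "ty": -0.0182, "tz": 0, "wx": 0, "wy": 0, "wz": 0},
  {"tx": 0.0288, "ty": -0.0182, "tz": 0, "wx": 0, "wy": 0, "wz": 0},
  {"tx": 0.0288, "ty": -0.0182, "tz": 0.01, "wx": 0, "wy": 0, "wz": 0},
  {"tx": 0.0288, "ty": -0.0182, "tz": 0.01, "wx": 0, "wy": 0, "wz": 0},
  {"tx": 0.0288, "ty": -0.0182, "tz": 0.01, "wx": 0, "wy": 0, "wz": 0},
  {"tx": 0.0288, "ty": -0.0182, "tz": 0.01, "wx": 0, "wy": 0, "wz": 0},
  {"tx": 0, "ty": 0, "tz": 0, "wx": 0, "wy": 0, "wz": 0},
  {"tx": 0, "ty": 0, "tz": 0, "wx": 0, "wy": 0, "wz": 0},
])

```text
time: 1.65
ee_pos: [0.5403, -0.1777, 0.1895]
eef_rot: [-3.103, -0.483, 0.002]
force: [-0.1, -0.5, 0.7]
opening: 1.0
grip_force: 0.0
```

```bash
cat >> h.py <<'E'
import cv2,json
def snap(n,view=None):
    s=read_state();print(s["time"],s["ee_pos"],s["force"].round(1));c=calibration("wrist");a=capture("wrist")
    json.dump({k:np.array(v).tolist() for k,v in c.items()},open(n+".json","w"))
    cv2.imwrite(f"pics/{n}.png",a);cv2.imwrite(f"pics/{n}b.png",cv2.resize(a,(800,600),interpolation=cv2.INTER_CUBIC))
E
python3 -c "
from h import *
snap('w2')"
```

```text
1.65 [ 0.54029343 -0.17770124  0.18952924] [-0.1 -0.5  0.7]
```

View pics/w2b.png

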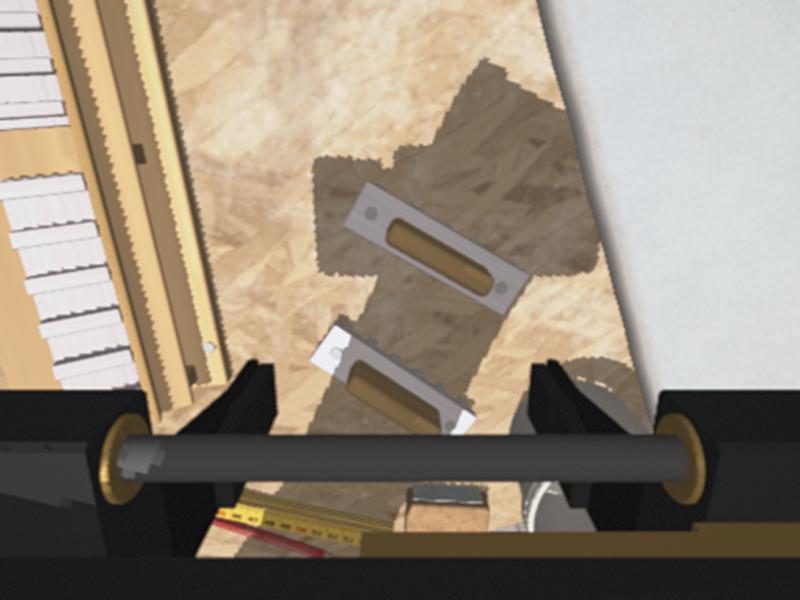

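The view shows comb A at (437,248) and comb B at (390,385), with B's tooth side in shadow along its upper edge. I'll enlarge that part and the strips.

```bash
python3 - <<'E'
import cv2,numpy as np
a=cv2.imread("pics/w2.png")
B=cv2.resize(a[200:280,195:310],(800,556),interpolation=cv2.INTER_CUBIC)
B=(255*(B/255.)**.5).astype(np.uint8)
cv2.imwrite("pics/c1.png",B)
E
```

```text
(no output)
```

View pics/c1.png

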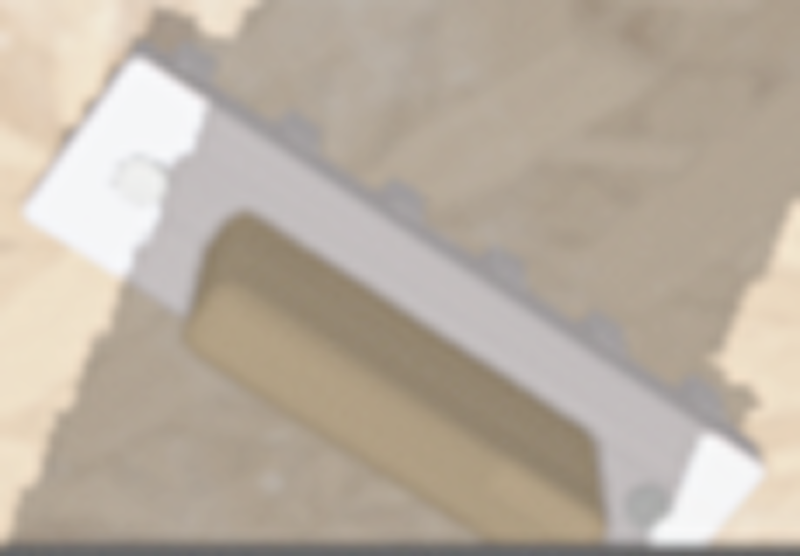

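Comb B has six teeth, so it goes to the far strip (7 ridges). Comb A has five and goes to the near strip. Next I'll take a frontal look at the strips.

```bash
python3 - <<'E'
from h import *
print(read_state()["joints"].round(2))
c=json.load(open("w2.json"))
P=np.array([ray(c,np.array(p)/1.5625,.02) for p in [(367,182),(530,275),(506,315),(346,224)]])
print("A",P.mean(0).round(4),np.linalg.norm(np.diff(P,axis=0),axis=1),np.degrees(np.arctan2(*(P[1]-P[0])[[1,0]])),np.degrees(np.arctan2(*(P[2]-P[3])[[1,0]])))
P=np.array([ray(c,(195+p[0]*115/800,200+p[1]*80/556),.02) for p in [(138,48),(764,460),(25,212)]])
print("B ctr",((P[1]+P[2])/2).round(4),np.degrees(np.arctan2(*(P[1]-P[0])[[1,0]])))
yaw=np.radians(-66.3);ex=np.array([np.cos(yaw),np.sin(yaw)])
ctr=np.array([.546,.05])  # board strips mid
cam=ctr+ex*.10; tcp=cam-ex*.082
plan(cur(),T([*tcp,.26],toolR(yaw)));print(tcp)
E
```

```text
[ 0.61  0.27 -0.44  1.65  0.12  1.25 -1.11]
A [ 0.5618 -0.1948  0.02  ] [0.11881285 0.03043507 0.11941872] -101.74901135620337 -102.4213277125839
B ctr [ 0.461  -0.1969  0.02  ] -107.97444726928619
14 rows: t [-0.0051 -0.0159 -0.005 ] w [0.000e+00 1.000e-04 1.045e-01]
[0.55323506 0.03351807]
```

Emit:
apply_moves([
  {"tx": -0.0051, "ty": -0.0159, "tz": -0.005, "wx": 0, "wy": 0, "wz": 0.1045},
  {"tx": -0.0051, "ty": -0.0159, "tz": -0.005, "wx": 0, "wy": 0, "wz": 0.1045},
  {"tx": -0.0051, "ty": -0.0159, "tz": -0.005, "wx": 0, "wy": 0, "wz": 0.1045},
  {"tx": -0.0051, "ty": -0.0159, "tz": -0.005, "wx": 0, "wy": 0, "wz": 0.1045},
  {"tx": -0.0051, "ty": -0.0159, "tz": -0.005, "wx": 0, "wy": 0, "wz": 0.1045},
  {"tx": -0.0051, "ty": -0.0159, "tz": -0.005, "wx": 0, "wy": 0, "wz": 0.1045},
  {"tx": -0.0051, "ty": -0.0159, "tz": -0.005, "wx": 0, "wy": 0, "wz": 0.1045},
  {"tx": -0.0051, "ty": -0.0159, "tz": -0.005, "wx": 0, "wy": 0, "wz": 0.1045},
  {"tx": -0.0051, "ty": -0.0159, "tz": -0.005, "wx": 0, "wy": 0, "wz": 0.1045},
  {"tx": -0.0051, "ty": -0.0159, "tz": -0.005, "wx": 0, "wy": 0, "wz": 0.1045},
  {"tx": -0.0051, "ty": -0.0159, "tz": -0.005, "wx": 0, "wy": 0, "wz": 0.1045},
  {"tx": -0.0051, "ty": -0.0159, "tz": -0.005, "wx": 0, "wy": 0, "wz": 0.1045},
  {"tx": -0.0051, "ty": -0.0159, "tz": -0.005, "wx": 0, "wy": 0, "wz": 0.1045},
  {"tx": -0.0051, "ty": -0.0159, "tz": -0.005, "wx": 0, "wy": 0, "wz": 0.1045},
  {"tx": 0, "ty": 0, "tz": 0, "wx": 0, "wy": 0, "wz": 0},
  {"tx": 0, "ty": 0, "tz": 0, "wx": 0, "wy": 0, "wz": 0},
  {"tx": 0, "ty": 0, "tz": 0, "wx": 0, "wy": 0, "wz": 0},
])

```text
time: 3.12
ee_pos: [0.528, -0.0017, 0.2412]
eef_rot: [2.818, -1.367, -0.019]
force: [0.0, -0.4, -0.1]
opening: 0.999
grip_force: 0.0
```

```bash
python3 -c "
from h import *
snap('w3');print(read_state()['joints'].round(2),read_state()['eef_rot'])"
```

```text
3.1167 [ 0.52796197 -0.00166887  0.24121386] [ 0.  -0.4 -0.1]
[-0.01  0.13 -0.08  1.69  0.01  1.34 -2.57] [ 2.81744356 -1.36793533 -0.01894218]
```

View pics/w3b.png

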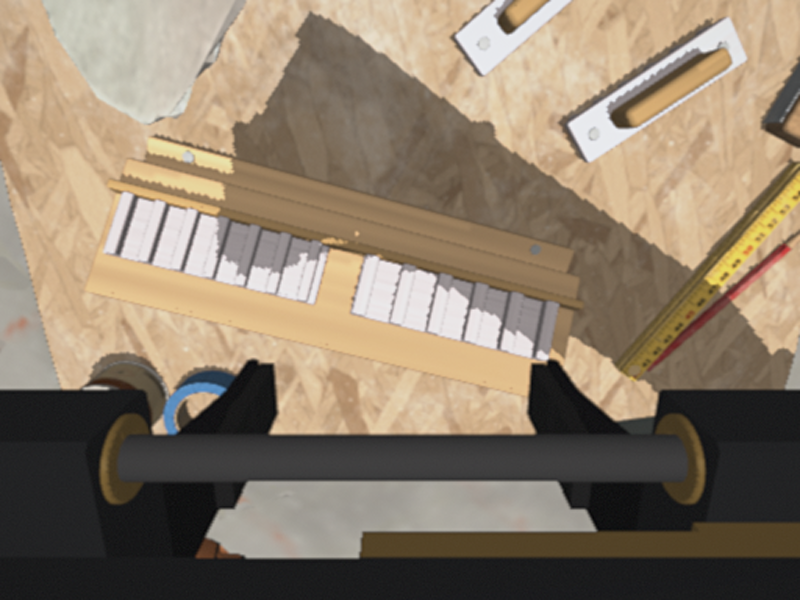

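The far strip's ends are at (122,192)/(105,253) and (327,247)/(317,304). The near strip's are at (365,255)/(350,312) and (560,303)/(548,358). I'll fit both from these.

```bash
cat > fit.py <<'E'
from h import *
from scipy.optimize import least_squares
w3=json.load(open("w3.json"));tc=calibration("top")
# (cam, uv, strip, x, y, z)
O=[(w3,p,s,x,y,z) for p,s,x,y,z in [((122,192),0,20,63.5,11),((105,253),0,-20,63.5,11),((327,247),0,20,-68,0),((317,304),0,-20,-68,0),
 ((365,255),1,20,67,11),((350,312),1,-20,67,11),((560,303),1,20,-67,11),((548,358),1,-20,-67,11)]]
O=[(c,np.array(p)/1.5625,*r) for c,p,*r in O]
O+=[(tc,(200+p[0]/5,124+p[1]/5),s,x,y,z) for p,s,x,y,z in [((143,36),0,20,63.5,11),((77,50),0,-20,63.5,11),((167,272),0,-20,-68,0),((230,258),0,20,-68,0),
 ((255,290),1,20,67,11),((188,312),1,-20,67,11),((283,543),1,-20,-67,11),((350,518),1,20,-67,11)]]
a=np.radians(25)
def frame(yaw):
    ey=np.array([np.cos(yaw),np.sin(yaw),0]);h=np.array([ey[1],-ey[0],0])
    ex=h*np.cos(a)-np.array([0,0,np.sin(a)]);return np.column_stack([ex,ey,np.cross(ex,ey)])
def res(p):
    F=frame(p[3]);r=[]
    for c,uv,s,x,y,z in O:
        X=p[:3]+F@np.array([x/1e3,y/1e3+p[4+s],z/1e3]);r.append((proj(c,X)[0]-uv))
    return np.ravel(r)
R=least_squares(res,[.546,.03,.055,np.radians(23.7),.075,-.075],loss='soft_l1')
p=R.x;F=frame(p[3])
if __name__=="__main__":
    print(p.round(4),np.degrees(p[3]));print(res(p).reshape(-1,2).round(1).tolist())
    for s in(0,1):print("strip",s,p[:3]+F[:,1]*p[4+s])
    print("F",F.round(3))
E
python3 fit.py
```

```text
[ 0.5809  0.0422  0.0597  0.4111  0.0499 -0.11  ] 23.55528014840872
[[1.3, -0.0], [-0.2, -0.2], [1.7, 0.3], [-1.4, 0.6], [1.0, -1.2], [1.4, 0.2], [-0.5, -0.8], [0.2, 1.1], [-0.7, -0.7], [-0.1, -0.2], [-0.9, -0.0], [-1.0, -1.2], [-1.0, -0.8], [-0.2, -1.0], [0.5, -1.4], [-0.5, -1.4]]
strip 0 [0.62664097 0.06215223 0.0597489 ]
strip 1 [ 0.48005177 -0.00175481  0.0597489 ]
F [[ 0.362  0.917  0.169]
 [-0.831  0.4   -0.387]
 [-0.423  0.     0.906]]
```

```bash
python3 - <<'E'
from h import *
C=cur();G=T([.561,-.1947,.13],toolR(np.radians(78)))
n=plan(C,G,N=20)
S=expm(logm(np.linalg.inv(C)@G).real/20)
for k in (7,14):
    Q=C@np.linalg.matrix_power(S,k);print(Q[:3,3])
E
```

```text
20 rows: t [0.     0.0122 0.0056] w [-0.      0.001  -0.1133]
[ 0.48312512 -0.0726134   0.20273687]
[ 0.50192265 -0.15384352  0.16373415]
```

Emit:
apply_moves([
  {"tx": 0, "ty": 0.0122, "tz": 0.0056, "wx": 0, "wy": 0.001, "wz": -0.1133},
  {"tx": 0, "ty": 0.0122, "tz": 0.0056, "wx": 0, "wy": 0.001, "wz": -0.1133},
  {"tx": 0, "ty": 0.0122, "tz": 0.0056, "wx": 0, "wy": 0.001, "wz": -0.1133},
  {"tx": 0, "ty": 0.0122, "tz": 0.0056, "wx": 0, "wy": 0.001, "wz": -0.1133},
  {"tx": 0, "ty": 0.0122, "tz": 0.0056, "wx": 0, "wy": 0.001, "wz": -0.1133},
  {"tx": 0, "ty": 0.0122, "tz": 0.0056, "wx": 0, "wy": 0.001, "wz": -0.1133},
  {"tx": 0, "ty": 0.0122, "tz": 0.0056, "wx": 0, "wy": 0.001, "wz": -0.1133},
  {"tx": 0, "ty": 0.0122, "tz": 0.0056, "wx": 0, "wy": 0.001, "wz": -0.1133},
  {"tx": 0, "ty": 0.0122, "tz": 0.0056, "wx": 0, "wy": 0.001, "wz": -0.1133},
  {"tx": 0, "ty": 0.0122, "tz": 0.0056, "wx": 0, "wy": 0.001, "wz": -0.1133},
  {"tx": 0, "ty": 0.0122, "tz": 0.0056, "wx": 0, "wy": 0.001, "wz": -0.1133},
  {"tx": 0, "ty": 0.0122, "tz": 0.0056, "wx": 0, "wy": 0.001, "wz": -0.1133},
  {"tx": 0, "ty": 0.0122, "tz": 0.0056, "wx": 0, "wy": 0.001, "wz": -0.1133},
  {"tx": 0, "ty": 0.0122, "tz": 0.0056, "wx": 0, "wy": 0.001, "wz": -0.1133},
  {"tx": 0, "ty": 0.0122, "tz": 0.0056, "wx": 0, "wy": 0.001, "wz": -0.1133},
  {"tx": 0, "ty": 0.0122, "tz": 0.0056, "wx": 0, "wy": 0.001, "wz": -0.1133},
  {"tx": 0, "ty": 0.0122, "tz": 0.0056, "wx": 0, "wy": 0.001, "wz": -0.1133},
  {"tx": 0, "ty": 0.0122, "tz": 0.0056, "wx": 0, "wy": 0.001, "wz": -0.1133},
  {"tx": 0, "ty": 0.0122, "tz": 0.0056, "wx": 0, "wy": 0.001, "wz": -0.1133},
  {"tx": 0, "ty": 0.0122, "tz": 0.0056, "wx": 0, "wy": 0.001, "wz": -0.1133},
])

```text
time: 4.83
ee_pos: [0.5607, -0.1962, 0.1303]
eef_rot: [-2.437, -1.982, -0.002]
force: [0.2, 0.2, 0.1]
opening: 0.996
grip_force: 0.0
```

```bash
python3 - <<'E'
from h import *
s=read_state();print(s["time"],s["ee_pos"],s["joints"].round(2),s["qd"].round(2))
plan(cur(),T([.561,-.1947,.031],toolR(np.radians(78))),N=6)
E
```

```text
4.8333 [ 0.56065663 -0.19617479  0.13026503] [ 0.32  0.34 -0.07  1.67  0.02  1.14  0.04] [ 0.14  0.37 -0.17 -0.34  0.07 -0.03  1.32]
6 rows: t [0.0002 0.     0.0165] w [ 0.0001 -0.0002  0.0007]
```

Emit:
apply_moves([
  {"tx": 0, "ty": 0, "tz": 0.0165, "wx": 0, "wy": 0, "wz": 0},
  {"tx": 0, "ty": 0, "tz": 0.0165, "wx": 0, "wy": 0, "wz": 0},
  {"tx": 0, "ty": 0, "tz": 0.0165, "wx": 0, "wy": 0, "wz": 0},
  {"tx": 0, "ty": 0, "tz": 0.0165, "wx": 0, "wy": 0, "wz": 0},
  {"tx": 0, "ty": 0, "tz": 0.0165, "wx": 0, "wy": 0, "wz": 0},
  {"tx": 0, "ty": 0, "tz": 0.0165, "wx": 0, "wy": 0, "wz": 0},
  {"tx": 0, "ty": 0, "tz": 0, "wx": 0, "wy": 0, "wz": 0},
  {"tx": 0, "ty": 0, "tz": 0, "wx": 0, "wy": 0, "wz": 0},
])

```text
time: 5.5
ee_pos: [0.56, -0.195, 0.0311]
eef_rot: [-2.441, -1.975, -0.001]
force: [-0.3, 0.2, 1.0]
opening: 1.003
grip_force: 0.0
```

Emit:
apply_moves([
  {"tx": 0, "ty": 0, "tz": 0, "wx": 0, "wy": 0, "wz": 0},
  {"tx": 0, "ty": 0, "tz": 0, "wx": 0, "wy": 0, "wz": 0},
  {"tx": 0, "ty": 0, "tz": 0, "wx": 0, "wy": 0, "wz": 0},
  {"tx": 0, "ty": 0, "tz": 0, "wx": 0, "wy": 0, "wz": 0},
  {"tx": 0, "ty": 0, "tz": 0, "wx": 0, "wy": 0, "wz": 0},
  {"tx": 0, "ty": 0, "tz": 0, "wx": 0, "wy": 0, "wz": 0},
  {"tx": 0, "ty": 0, "tz": 0, "wx": 0, "wy": 0, "wz": 0},
  {"tx": 0, "ty": 0, "tz": 0, "wx": 0, "wy": 0, "wz": 0},
  {"tx": 0, "ty": 0, "tz": 0, "wx": 0, "wy": 0, "wz": 0},
  {"tx": 0, "ty": 0, "tz": 0, "wx": 0, "wy": 0, "wz": 0},
], fingers=1, newtons=25)

```text
time: 6.33
ee_pos: [0.5608, -0.1941, 0.0314]
eef_rot: [-2.44, -1.978, -0.0]
force: [-0.7, 0.0, 0.8]
opening: 0.324
grip_force: 0.0
```

```bash
python3 - <<'E'
from fit import *
C=cur();print(C.round(4),read_state()["force"])
# comb five in tool: origin at TCP + z*(ee z) approx
L=C.copy();L[2,3]+=.14
plan(C,L)
yf=p[3]
x=F[:,1];z=-F[:,2];Rt=np.column_stack([x,np.cross(z,x),z])
S=p[:3]+F[:,1]*p[5]
H=T(S+F[:,2]*(.031+.011+.02)-F[:,0]*0.001,Rt)
n=plan(L,H);Sx=expm(logm(np.linalg.inv(L)@H).real/n)
for k in range(0,n+1,2):print((L@np.linalg.matrix_power(Sx,k))[:3,3].round(3))
E
```

```text
[[ 2.068e-01  9.784e-01 -0.000e+00  5.608e-01]
 [ 9.784e-01 -2.068e-01  2.000e-04 -1.941e-01]
 [ 2.000e-04 -0.000e+00 -1.000e+00  3.140e-02]
 [ 0.000e+00  0.000e+00  0.000e+00  1.000e+00]] [-0.66587054  0.01850824  0.8455692 ]
4 rows: t [ 0.    -0.    -0.035] w [-0.  0.  0.]
10 rows: t [ 0.0094 -0.015   0.009 ] w [0.0403 0.0207 0.0936]
[ 0.561 -0.194  0.171]
[ 0.536 -0.168  0.154]
[ 0.516 -0.137  0.14 ]
[ 0.501 -0.102  0.129]
[ 0.492 -0.064  0.122]
[ 0.49  -0.025  0.116]
```

Emit:
apply_moves([
  {"tx": 0, "ty": 0, "tz": 0, "wx": 0, "wy": 0, "wz": 0},
  {"tx": 0, "ty": 0, "tz": 0, "wx": 0, "wy": 0, "wz": 0},
  {"tx": 0, "ty": 0, "tz": 0, "wx": 0, "wy": 0, "wz": 0},
  {"tx": 0, "ty": 0, "tz": 0, "wx": 0, "wy": 0, "wz": 0},
  {"tx": 0, "ty": 0, "tz": 0, "wx": 0, "wy": 0, "wz": 0},
  {"tx": 0, "ty": 0, "tz": 0, "wx": 0, "wy": 0, "wz": 0},
])

```text
time: 6.83
ee_pos: [0.5608, -0.1942, 0.0314]
eef_rot: [-2.44, -1.978, -0.0]
force: [0.0, 0.0, -0.7]
opening: 0.16
grip_force: 25.0
```

Emit:
apply_moves([
  {"tx": 0, "ty": 0, "tz": -0.02, "wx": 0, "wy": 0, "wz": 0},
  {"tx": 0, "ty": 0, "tz": -0.035, "wx": 0, "wy": 0, "wz": 0},
  {"tx": 0, "ty": 0, "tz": -0.035, "wx": 0, "wy": 0, "wz": 0},
  {"tx": 0, "ty": 0, "tz": -0.035, "wx": 0, "wy": 0, "wz": 0},
  {"tx": 0, "ty": 0, "tz": -0.015, "wx": 0, "wy": 0, "wz": 0},
  {"tx": 0.0094, "ty": -0.015, "tz": 0.009, "wx": 0.0403, "wy": 0.0207, "wz": 0.0936},
  {"tx": 0.0094, "ty": -0.015, "tz": 0.009, "wx": 0.0403, "wy": 0.0207, "wz": 0.0936},
  {"tx": 0.0094, "ty": -0.015, "tz": 0.009, "wx": 0.0403, "wy": 0.0207, "wz": 0.0936},
  {"tx": 0.0094, "ty": -0.015, "tz": 0.009, "wx": 0.0403, "wy": 0.0207, "wz": 0.0936},
  {"tx": 0.0094, "ty": -0.015, "tz": 0.009, "wx": 0.0403, "wy": 0.0207, "wz": 0.0936},
  {"tx": 0.0094, "ty": -0.015, "tz": 0.009, "wx": 0.0403, "wy": 0.0207, "wz": 0.0936},
  {"tx": 0.0094, "ty": -0.015, "tz": 0.009, "wx": 0.0403, "wy": 0.0207, "wz": 0.0936},
  {"tx": 0.0094, "ty": -0.015, "tz": 0.009, "wx": 0.0403, "wy": 0.0207, "wz": 0.0936},
  {"tx": 0.0094, "ty": -0.015, "tz": 0.009, "wx": 0.0403, "wy": 0.0207, "wz": 0.0936},
  {"tx": 0.0094, "ty": -0.015, "tz": 0.009, "wx": 0.0403, "wy": 0.0207, "wz": 0.0936},
  {"tx": 0, "ty": 0, "tz": 0, "wx": 0, "wy": 0, "wz": 0},
  {"tx": 0, "ty": 0, "tz": 0, "wx": 0, "wy": 0, "wz": 0},
  {"tx": 0, "ty": 0, "tz": 0, "wx": 0, "wy": 0, "wz": 0},
])

```text
time: 8.33
ee_pos: [0.4905, -0.0258, 0.1163]
eef_rot: [-2.656, -0.557, 0.122]
force: [-0.3, -0.5, -0.8]
opening: 0.153
grip_force: 25.0
```

```bash
cat > rel.py <<'E'
from fit import *
import sys
def tgt(s,dz,dx=-.001,dy=0.):
    x=F[:,1];z=-F[:,2];Rt=np.column_stack([x,np.cross(z,x),z])
    return T(p[:3]+F[:,1]*(p[4+s]+dy)+F[:,2]*(.031+dz)+F[:,0]*dx,Rt)
def rel(s):
    st=read_state();C=cur(st);d=F.T@(C[:3,3]-p[:3])-[0,p[4+s],.031]
    print(st["time"],"comb in strip frame mm",(d*1e3).round(1),"rot err",Ro.from_matrix(tgt(s,0)[:3,:3].T@C[:3,:3]).as_rotvec().round(3),"F",(F.T@st["force"]).round(1),st["opening"])
    return C
E
python3 - <<'E'
from rel import *
C=rel(1);plan(C,tgt(1,.013))
E
```

```text
8.3333 comb in strip frame mm [-0.1 -0.  31.4] rot err [-0.002 -0.001 -0.002] F [ 0.6 -0.4 -0.6] 0.1532164708954003
1 rows: t [ 0.     -0.0009  0.0184] w [0.0017 0.0005 0.0021]
```

Emit:
apply_moves([
  {"tx": 0, "ty": 0, "tz": 0.006, "wx": 0, "wy": 0, "wz": 0},
  {"tx": 0, "ty": 0, "tz": 0.006, "wx": 0, "wy": 0, "wz": 0},
  {"tx": 0, "ty": 0, "tz": 0.004, "wx": 0, "wy": 0, "wz": 0},
  {"tx": 0, "ty": 0, "tz": 0.003, "wx": 0, "wy": 0, "wz": 0},
  {"tx": 0, "ty": 0, "tz": 0.003, "wx": 0, "wy": 0, "wz": 0},
  {"tx": 0, "ty": 0, "tz": 0.002, "wx": 0, "wy": 0, "wz": 0},
  {"tx": 0, "ty": 0, "tz": 0, "wx": 0, "wy": 0, "wz": 0},
])

```text
time: 8.92
ee_pos: [0.486, -0.0153, 0.0941]
eef_rot: [-2.654, -0.553, 0.124]
force: [0.3, 0.5, -0.6]
opening: 0.16
grip_force: 25.0
```

```bash
python3 -c "
from rel import *
rel(1)"
```

```text
8.9167 comb in strip frame mm [-1.1  0.1  6.4] rot err [ 0.    -0.001  0.   ] F [-0.   0.5 -0.7] 0.15952515715387464
```

Emit:
apply_moves([
  {"tx": 0, "ty": 0, "tz": 0.002, "wx": 0, "wy": 0, "wz": 0},
  {"tx": 0, "ty": 0, "tz": 0.002, "wx": 0, "wy": 0, "wz": 0},
  {"tx": 0, "ty": 0, "tz": 0.001, "wx": 0, "wy": 0, "wz": 0},
  {"tx": 0, "ty": 0, "tz": 0, "wx": 0, "wy": 0, "wz": 0},
])

```text
time: 9.25
ee_pos: [0.4861, -0.0146, 0.0921]
eef_rot: [-2.655, -0.553, 0.121]
force: [-6.0, -5.6, 20.4]
opening: 0.157
grip_force: 25.0
```

```bash
python3 -c "
from rel import *
rel(1)"
```

```text
9.25 comb in strip frame mm [-0.8  0.4  4.3] rot err [-0.001  0.001  0.   ] F [-6.2 -7.7 19.6] 0.15739420657967776
```

Emit:
apply_moves([
  {"tx": 0, "ty": 0, "tz": -0.003, "wx": 0, "wy": 0, "wz": 0},
  {"tx": 0, "ty": 0, "tz": -0.003, "wx": 0, "wy": 0, "wz": 0},
  {"tx": 0, "ty": -0.002, "tz": 0, "wx": 0, "wy": 0, "wz": 0},
  {"tx": 0, "ty": -0.002, "tz": 0, "wx": 0, "wy": 0, "wz": 0},
  {"tx": 0, "ty": -0.001, "tz": 0.002, "wx": 0, "wy": 0, "wz": 0},
  {"tx": 0, "ty": 0, "tz": 0.002, "wx": 0, "wy": 0, "wz": 0},
  {"tx": 0, "ty": 0, "tz": 0.002, "wx": 0, "wy": 0, "wz": 0},
  {"tx": 0, "ty": 0, "tz": 0, "wx": 0, "wy": 0, "wz": 0},
])

```text
time: 9.92
ee_pos: [0.4841, -0.0098, 0.0943]
eef_rot: [-2.654, -0.553, 0.122]
force: [-7.0, -5.2, 24.6]
opening: 0.157
grip_force: 25.0
```

```bash
python3 -c "
from rel import *
rel(1)"
```

```text
9.9167 comb in strip frame mm [-6.4  0.5  4.1] rot err [ 0.     0.001 -0.   ] F [-8.6 -8.5 23.1] 0.1568655107119794
```

Emit:
apply_moves([
  {"tx": 0, "ty": 0.002, "tz": -0.0025, "wx": 0, "wy": 0, "wz": 0},
  {"tx": 0, "ty": 0.002, "tz": 0, "wx": 0, "wy": 0, "wz": 0},
  {"tx": 0.002, "ty": 0, "tz": 0, "wx": 0, "wy": 0, "wz": 0},
  {"tx": 0.002, "ty": 0, "tz": 0, "wx": 0, "wy": 0, "wz": 0},
  {"tx": 0.001, "ty": 0, "tz": 0, "wx": 0, "wy": 0, "wz": 0},
  {"tx": 0, "ty": 0, "tz": 0, "wx": 0, "wy": 0, "wz": 0},
])

```text
time: 10.42
ee_pos: [0.4887, -0.0128, 0.0923]
eef_rot: [-2.655, -0.552, 0.128]
force: [-8.9, -6.9, 8.7]
opening: 0.157
grip_force: 25.0
```

```bash
python3 -c "
from rel import *
rel(1)"
```

```text
10.4167 comb in strip frame mm [-1.5  3.5  4.3] rot err [ 0.001 -0.004  0.002] F [ -1.1 -10.9   9.1] 0.15680517188020807
```

Emit:
apply_moves([
  {"tx": -0.002, "ty": 0, "tz": 0, "wx": 0, "wy": 0, "wz": 0},
  {"tx": -0.003, "ty": 0, "tz": 0, "wx": 0, "wy": 0, "wz": 0},
  {"tx": -0.002, "ty": 0, "tz": 0, "wx": 0, "wy": 0, "wz": 0},
  {"tx": -0.002, "ty": 0, "tz": 0, "wx": 0, "wy": 0, "wz": 0},
  {"tx": -0.001, "ty": 0, "tz": 0, "wx": 0, "wy": 0, "wz": 0},
  {"tx": 0, "ty": 0, "tz": 0, "wx": 0, "wy": 0, "wz": 0},
])

```text
time: 10.92
ee_pos: [0.4819, -0.0152, 0.0927]
eef_rot: [-2.655, -0.553, 0.12]
force: [6.0, 1.6, -1.6]
opening: 0.158
grip_force: 25.0
```

```bash
python3 -c "
from rel import *
rel(1)"
```

```text
10.9167 comb in strip frame mm [-2.1 -3.7  4.4] rot err [-0.     0.002 -0.   ] F [ 1.5  6.2 -1.1] 0.15773341024029955
```

Walls felt at +3.5 and −3.7 mm give the 7 mm play of a meshed five-tooth comb. I'll centre it, seat it lightly and release.

Emit:
apply_moves([
  {"tx": 0.002, "ty": 0, "tz": 0, "wx": 0, "wy": 0, "wz": 0},
  {"tx": 0.002, "ty": 0.001, "tz": 0, "wx": 0, "wy": 0, "wz": 0},
  {"tx": 0.001, "ty": 0.001, "tz": 0.001, "wx": 0, "wy": 0, "wz": 0},
  {"tx": 0, "ty": 0, "tz": 0, "wx": 0, "wy": 0, "wz": 0},
])

```text
time: 11.25
ee_pos: [0.4858, -0.0154, 0.0916]
eef_rot: [-2.654, -0.553, 0.125]
force: [-4.7, -3.2, 12.6]
opening: 0.16
grip_force: 25.0
```

Emit:
apply_moves([
  {"tx": 0, "ty": 0, "tz": 0, "wx": 0, "wy": 0, "wz": 0},
  {"tx": 0, "ty": 0, "tz": 0, "wx": 0, "wy": 0, "wz": 0},
  {"tx": 0, "ty": 0, "tz": 0, "wx": 0, "wy": 0, "wz": 0},
  {"tx": 0, "ty": 0, "tz": 0, "wx": 0, "wy": 0, "wz": 0},
  {"tx": 0, "ty": 0, "tz": 0, "wx": 0, "wy": 0, "wz": 0},
  {"tx": 0, "ty": 0, "tz": 0, "wx": 0, "wy": 0, "wz": 0},
  {"tx": 0, "ty": 0, "tz": 0, "wx": 0, "wy": 0, "wz": 0},
  {"tx": 0, "ty": 0, "tz": 0, "wx": 0, "wy": 0, "wz": 0},
], fingers=0.4)

```text
time: 11.92
ee_pos: [0.4861, -0.015, 0.0908]
eef_rot: [-2.655, -0.553, 0.123]
force: [0.0, -1.0, 0.3]
opening: 0.583
grip_force: 0.0
```

```bash
python3 - <<'E'
from rel import *
C=rel(1)
L=C.copy();L[:3,3]+=F[:,2]*.05
G=T([.460,-.1975,.12],toolR(np.radians(73)))
n=plan(L,G);Sx=expm(logm(np.linalg.inv(L)@G).real/n)
for k in range(0,n+1,2):print((L@np.linalg.matrix_power(Sx,k))[:3,3].round(3))
E
```

```text
11.9167 comb in strip frame mm [0.  0.2 3.3] rot err [ 0. -0.  0.] F [ 0.7 -0.4  0.6] 0.5825833675201636
9 rows: t [-0.0162  0.0104 -0.0012] w [-0.0455 -0.0209 -0.0943]
[ 0.495 -0.034  0.136]
[ 0.474 -0.067  0.13 ]
[ 0.461 -0.102  0.124]
[ 0.455 -0.14   0.121]
[ 0.457 -0.179  0.12 ]
```

Emit:
apply_moves([
  {"tx": 0, "ty": 0, "tz": -0.01, "wx": 0, "wy": 0, "wz": 0},
  {"tx": 0, "ty": 0, "tz": -0.02, "wx": 0, "wy": 0, "wz": 0},
  {"tx": 0, "ty": 0, "tz": -0.02, "wx": 0, "wy": 0, "wz": 0},
  {"tx": -0.0162, "ty": 0.0104, "tz": -0.0012, "wx": -0.0455, "wy": -0.0209, "wz": -0.0943},
  {"tx": -0.0162, "ty": 0.0104, "tz": -0.0012, "wx": -0.0455, "wy": -0.0209, "wz": -0.0943},
  {"tx": -0.0162, "ty": 0.0104, "tz": -0.0012, "wx": -0.0455, "wy": -0.0209, "wz": -0.0943},
  {"tx": -0.0162, "ty": 0.0104, "tz": -0.0012, "wx": -0.0455, "wy": -0.0209, "wz": -0.0943},
  {"tx": -0.0162, "ty": 0.0104, "tz": -0.0012, "wx": -0.0455, "wy": -0.0209, "wz": -0.0943},
  {"tx": -0.0162, "ty": 0.0104, "tz": -0.0012, "wx": -0.0455, "wy": -0.0209, "wz": -0.0943},
  {"tx": -0.0162, "ty": 0.0104, "tz": -0.0012, "wx": -0.0455, "wy": -0.0209, "wz": -0.0943},
  {"tx": -0.0162, "ty": 0.0104, "tz": -0.0012, "wx": -0.0455, "wy": -0.0209, "wz": -0.0943},
  {"tx": -0.0162, "ty": 0.0104, "tz": -0.0012, "wx": -0.0455, "wy": -0.0209, "wz": -0.0943},
  {"tx": 0, "ty": 0, "tz": 0, "wx": 0, "wy": 0, "wz": 0},
  {"tx": 0, "ty": 0, "tz": 0, "wx": 0, "wy": 0, "wz": 0},
])

```text
time: 13.08
ee_pos: [0.46, -0.1979, 0.1205]
eef_rot: [-2.529, -1.863, -0.0]
force: [0.6, 0.3, -0.4]
opening: 0.603
grip_force: 0.0
```

```bash
python3 - <<'E'
from h import *
plan(cur(),T([.460,-.1975,.031],toolR(np.radians(73))),N=6)
snap('w4')
a=capture("top");cv2.imwrite("pics/top4.png",a)
E
```

```text
6 rows: t [ 0.0001 -0.      0.0149] w [ 0.     -0.     -0.0007]
13.0833 [ 0.45998117 -0.19788511  0.12047455] [ 0.6  0.3 -0.4]
```

Emit:
apply_moves([
  {"tx": 0, "ty": 0, "tz": 0.0149, "wx": 0, "wy": 0, "wz": 0},
  {"tx": 0, "ty": 0, "tz": 0.0149, "wx": 0, "wy": 0, "wz": 0},
  {"tx": 0, "ty": 0, "tz": 0.0149, "wx": 0, "wy": 0, "wz": 0},
  {"tx": 0, "ty": 0, "tz": 0.0149, "wx": 0, "wy": 0, "wz": 0},
  {"tx": 0, "ty": 0, "tz": 0.0149, "wx": 0, "wy": 0, "wz": 0},
  {"tx": 0, "ty": 0, "tz": 0.0149, "wx": 0, "wy": 0, "wz": 0},
  {"tx": 0, "ty": 0, "tz": 0, "wx": 0, "wy": 0, "wz": 0},
  {"tx": 0, "ty": 0, "tz": 0, "wx": 0, "wy": 0, "wz": 0},
])

```text
time: 13.85
ee_pos: [0.4599, -0.1969, 0.03]
eef_rot: [-2.525, -1.866, 0.002]
force: [-0.4, 0.2, 1.1]
opening: 0.6
grip_force: 0.0
```

Emit:
apply_moves([
  {"tx": 0, "ty": 0, "tz": 0, "wx": 0, "wy": 0, "wz": 0},
  {"tx": 0, "ty": 0, "tz": 0, "wx": 0, "wy": 0, "wz": 0},
  {"tx": 0, "ty": 0, "tz": 0, "wx": 0, "wy": 0, "wz": 0},
  {"tx": 0, "ty": 0, "tz": 0, "wx": 0, "wy": 0, "wz": 0},
  {"tx": 0, "ty": 0, "tz": 0, "wx": 0, "wy": 0, "wz": 0},
  {"tx": 0, "ty": 0, "tz": 0, "wx": 0, "wy": 0, "wz": 0},
  {"tx": 0, "ty": 0, "tz": 0, "wx": 0, "wy": 0, "wz": 0},
  {"tx": 0, "ty": 0, "tz": 0, "wx": 0, "wy": 0, "wz": 0},
  {"tx": 0, "ty": 0, "tz": 0, "wx": 0, "wy": 0, "wz": 0},
  {"tx": 0, "ty": 0, "tz": 0, "wx": 0, "wy": 0, "wz": 0},
  {"tx": 0, "ty": 0, "tz": 0, "wx": 0, "wy": 0, "wz": 0},
], fingers=1, newtons=25)

```text
time: 14.77
ee_pos: [0.4601, -0.1977, 0.0304]
eef_rot: [2.526, 1.868, -0.0]
force: [-1.9, -0.1, 2.5]
opening: 0.159
grip_force: 24.9
```

```bash
python3 - <<'E'
from rel import *
C=cur();L=C.copy();L[2,3]+=.14
H=tgt(0,.031)
n=plan(L,H);Sx=expm(logm(np.linalg.inv(L)@H).real/n)
for k in range(0,n+1,2):
    Q=(L@np.linalg.matrix_power(Sx,k));print(Q[:3,3].round(3), (F.T@(Q[:3,3]-p[:3])-[0,p[5],0]).round(3))
E
```

```text
9 rows: t [0.0334 0.     0.0072] w [0.0455 0.0209 0.0943]
[ 0.46  -0.198  0.17 ] [ 0.109 -0.097  0.173]
[ 0.482 -0.135  0.157] [ 0.07  -0.051  0.14 ]
[ 0.515 -0.076  0.145] [0.039 0.003 0.112]
[ 0.558 -0.024  0.134] [0.015 0.063 0.089]
[0.609 0.02  0.122] [0.002 0.127 0.07 ]
```

```bash
python3 - <<'E'
from rel import *
C=cur();L=C.copy();L[2,3]+=.18
H=tgt(0,.075)
n=plan(L,H);Sx=expm(logm(np.linalg.inv(L)@H).real/n)
for k in range(0,n+1,2):
    Q=(L@np.linalg.matrix_power(Sx,k));print(Q[:3,3].round(3), (F.T@(Q[:3,3]-p[:3])-[0,p[5],0]).round(3))
E
```

```text
9 rows: t [0.0324 0.0019 0.0069] w [0.0455 0.0209 0.0943]
[ 0.46  -0.198  0.21 ] [ 0.092 -0.097  0.209]
[ 0.485 -0.138  0.197] [ 0.057 -0.05   0.178]
[ 0.52  -0.083  0.186] [0.029 0.005 0.152]
[ 0.565 -0.035  0.174] [0.009 0.064 0.131]
[0.616 0.005 0.163] [-0.     0.128  0.114]
```

Emit:
apply_moves([
  {"tx": 0, "ty": 0, "tz": -0.02, "wx": 0, "wy": 0, "wz": 0},
  {"tx": 0, "ty": 0, "tz": -0.035, "wx": 0, "wy": 0, "wz": 0},
  {"tx": 0, "ty": 0, "tz": -0.035, "wx": 0, "wy": 0, "wz": 0},
  {"tx": 0, "ty": 0, "tz": -0.035, "wx": 0, "wy": 0, "wz": 0},
  {"tx": 0, "ty": 0, "tz": -0.035, "wx": 0, "wy": 0, "wz": 0},
  {"tx": 0, "ty": 0, "tz": -0.02, "wx": 0, "wy": 0, "wz": 0},
  {"tx": 0.0324, "ty": 0.0019, "tz": 0.0069, "wx": 0.0455, "wy": 0.0209, "wz": 0.0943},
  {"tx": 0.0324, "ty": 0.0019, "tz": 0.0069, "wx": 0.0455, "wy": 0.0209, "wz": 0.0943},
  {"tx": 0.0324, "ty": 0.0019, "tz": 0.0069, "wx": 0.0455, "wy": 0.0209, "wz": 0.0943},
  {"tx": 0.0324, "ty": 0.0019, "tz": 0.0069, "wx": 0.0455, "wy": 0.0209, "wz": 0.0943},
  {"tx": 0.0324, "ty": 0.0019, "tz": 0.0069, "wx": 0.0455, "wy": 0.0209, "wz": 0.0943},
  {"tx": 0.0324, "ty": 0.0019, "tz": 0.0069, "wx": 0.0455, "wy": 0.0209, "wz": 0.0943},
  {"tx": 0.0324, "ty": 0.0019, "tz": 0.0069, "wx": 0.0455, "wy": 0.0209, "wz": 0.0943},
  {"tx": 0.0324, "ty": 0.0019, "tz": 0.0069, "wx": 0.0455, "wy": 0.0209, "wz": 0.0943},
  {"tx": 0.0324, "ty": 0.0019, "tz": 0.0069, "wx": 0.0455, "wy": 0.0209, "wz": 0.0943},
  {"tx": 0, "ty": 0, "tz": 0, "wx": 0, "wy": 0, "wz": 0},
  {"tx": 0, "ty": 0, "tz": 0, "wx": 0, "wy": 0, "wz": 0},
])

```text
time: 16.18
ee_pos: [0.6439, 0.0226, 0.153]
eef_rot: [-2.653, -0.553, 0.128]
force: [0.1, -0.7, -2.1]
opening: 0.161
grip_force: 24.9
```

```bash
python3 - <<'E'
from rel import *
C=rel(0);plan(C,tgt(0,.02,dy=0),N=4)
E
```

```text
16.1833 comb in strip frame mm [-0.3 -0.  71.8] rot err [ 0.002 -0.004  0.001] F [ 1.5 -0.2 -1.6] 0.1608151406723677
4 rows: t [ 0.     -0.0002  0.013 ] w [-0.0005  0.0009 -0.0002]
```

Emit:
apply_moves([
  {"tx": 0, "ty": 0, "tz": 0.014, "wx": 0, "wy": 0, "wz": 0},
  {"tx": 0, "ty": 0, "tz": 0.014, "wx": 0, "wy": 0, "wz": 0},
  {"tx": 0, "ty": 0, "tz": 0.014, "wx": 0, "wy": 0, "wz": 0},
  {"tx": 0, "ty": 0, "tz": 0.012, "wx": 0, "wy": 0, "wz": 0},
  {"tx": 0, "ty": 0, "tz": 0.003, "wx": 0, "wy": 0, "wz": 0},
  {"tx": 0, "ty": 0, "tz": 0.002, "wx": 0, "wy": 0, "wz": 0},
  {"tx": 0, "ty": 0, "tz": 0.002, "wx": 0, "wy": 0, "wz": 0},
  {"tx": 0, "ty": 0, "tz": 0.002, "wx": 0, "wy": 0, "wz": 0},
  {"tx": 0, "ty": 0, "tz": 0.001, "wx": 0, "wy": 0, "wz": 0},
  {"tx": 0, "ty": 0, "tz": 0, "wx": 0, "wy": 0, "wz": 0},
])

```text
time: 17.02
ee_pos: [0.6334, 0.0467, 0.0979]
eef_rot: [-2.655, -0.553, 0.123]
force: [0.1, 0.6, -1.9]
opening: 0.159
grip_force: 24.9
```

```bash
python3 - <<'E'
from rel import *
rel(0)
E
```

```text
17.0167 comb in strip frame mm [-0.9 -0.  10.7] rot err [-0.  0.  0.] F [ 0.3  0.4 -2. ] 0.1594904377591658
```

No force at 10.7 mm, so I'll continue down.

Emit:
apply_moves([
  {"tx": 0, "ty": 0, "tz": 0.002, "wx": 0, "wy": 0, "wz": 0},
  {"tx": 0, "ty": 0, "tz": 0.002, "wx": 0, "wy": 0, "wz": 0},
  {"tx": 0, "ty": 0, "tz": 0.002, "wx": 0, "wy": 0, "wz": 0},
  {"tx": 0, "ty": 0, "tz": 0.001, "wx": 0, "wy": 0, "wz": 0},
  {"tx": 0, "ty": 0, "tz": 0.001, "wx": 0, "wy": 0, "wz": 0},
  {"tx": 0, "ty": 0, "tz": 0, "wx": 0, "wy": 0, "wz": 0},
])

```text
time: 17.52
ee_pos: [0.6321, 0.0494, 0.0917]
eef_rot: [-2.655, -0.553, 0.122]
force: [-3.3, -3.3, 7.5]
opening: 0.16
grip_force: 25.0
```

```bash
python3 - <<'E'
from rel import *
rel(0)
E
```

```text
17.5167 comb in strip frame mm [-1.  -0.1  3.9] rot err [-0.  0.  0.] F [-1.6 -4.4  7.5] 0.15986559536058267
```

Emit:
apply_moves([
  {"tx": 0, "ty": 0, "tz": -0.002, "wx": 0, "wy": 0, "wz": 0},
  {"tx": 0.002, "ty": 0, "tz": 0, "wx": 0, "wy": 0, "wz": 0},
  {"tx": 0.002, "ty": 0, "tz": 0, "wx": 0, "wy": 0, "wz": 0},
  {"tx": 0.001, "ty": 0, "tz": 0, "wx": 0, "wy": 0, "wz": 0},
  {"tx": 0, "ty": 0, "tz": 0, "wx": 0, "wy": 0, "wz": 0},
])

```text
time: 17.93
ee_pos: [0.6351, 0.0502, 0.092]
eef_rot: [-2.655, -0.553, 0.13]
force: [-10.0, -4.5, 5.2]
opening: 0.159
grip_force: 25.0
```

```bash
python3 -c "
from rel import *
rel(0)"
```

```text
17.9333 comb in strip frame mm [-0.6  3.   4.3] rot err [ 0.001 -0.005  0.001] F [ -2.1 -11.    4.7] 0.15855605951844984
```

Emit:
apply_moves([
  {"tx": -0.002, "ty": 0, "tz": 0, "wx": 0, "wy": 0, "wz": 0},
  {"tx": -0.003, "ty": 0, "tz": 0, "wx": 0, "wy": 0, "wz": 0},
  {"tx": -0.002, "ty": 0, "tz": 0, "wx": 0, "wy": 0, "wz": 0},
  {"tx": -0.002, "ty": 0, "tz": 0, "wx": 0, "wy": 0, "wz": 0},
  {"tx": -0.001, "ty": 0, "tz": 0, "wx": 0, "wy": 0, "wz": 0},
  {"tx": 0, "ty": 0, "tz": 0, "wx": 0, "wy": 0, "wz": 0},
])

```text
time: 18.43
ee_pos: [0.6291, 0.0479, 0.0926]
eef_rot: [-2.655, -0.553, 0.118]
force: [6.9, 3.0, -5.2]
opening: 0.156
grip_force: 25.0
```

```bash
python3 -c "
from rel import *
rel(0)"
```

```text
18.4333 comb in strip frame mm [-1.2 -3.5  4.7] rot err [-0.001  0.003 -0.001] F [ 2.2  7.5 -4.7] 0.15619384044263337
```

Walls on both sides again (+3.0 and −3.5 mm), so the six-tooth comb is meshed. I'll centre it, seat it, release and retreat.

Emit:
apply_moves([
  {"tx": 0.002, "ty": 0, "tz": 0, "wx": 0, "wy": 0, "wz": 0},
  {"tx": 0.002, "ty": 0, "tz": 0.001, "wx": 0, "wy": 0, "wz": 0},
  {"tx": 0.001, "ty": 0.001, "tz": 0.001, "wx": 0, "wy": 0, "wz": 0},
  {"tx": 0, "ty": 0, "tz": 0.001, "wx": 0, "wy": 0, "wz": 0},
  {"tx": 0, "ty": 0, "tz": 0, "wx": 0, "wy": 0, "wz": 0},
])

```text
time: 18.85
ee_pos: [0.6324, 0.0486, 0.0913]
eef_rot: [-2.655, -0.553, 0.122]
force: [-6.4, -4.4, 14.5]
opening: 0.16
grip_force: 25.0
```

Emit:
apply_moves([
  {"tx": 0, "ty": 0, "tz": 0, "wx": 0, "wy": 0, "wz": 0},
  {"tx": 0, "ty": 0, "tz": 0, "wx": 0, "wy": 0, "wz": 0},
  {"tx": 0, "ty": 0, "tz": 0, "wx": 0, "wy": 0, "wz": 0},
  {"tx": 0, "ty": 0, "tz": 0, "wx": 0, "wy": 0, "wz": 0},
  {"tx": 0, "ty": 0, "tz": 0, "wx": 0, "wy": 0, "wz": 0},
  {"tx": 0, "ty": 0, "tz": 0, "wx": 0, "wy": 0, "wz": 0},
  {"tx": 0, "ty": 0, "tz": 0, "wx": 0, "wy": 0, "wz": 0},
  {"tx": 0, "ty": 0, "tz": 0, "wx": 0, "wy": 0, "wz": 0},
], fingers=0.4)

```text
time: 19.52
ee_pos: [0.6318, 0.0497, 0.0889]
eef_rot: [-2.654, -0.553, 0.124]
force: [-0.7, 0.3, -0.5]
opening: 0.583
grip_force: 0.0
```

Emit:
apply_moves([
  {"tx": 0, "ty": 0, "tz": -0.01, "wx": 0, "wy": 0, "wz": 0},
  {"tx": 0, "ty": 0, "tz": -0.02, "wx": 0, "wy": 0, "wz": 0},
  {"tx": 0, "ty": 0, "tz": -0.03, "wx": 0, "wy": 0, "wz": 0},
  {"tx": 0, "ty": 0, "tz": -0.03, "wx": 0, "wy": 0, "wz": 0},
  {"tx": -0.02, "ty": 0.03, "tz": -0.02, "wx": 0, "wy": 0, "wz": 0},
  {"tx": -0.02, "ty": 0.03, "tz": -0.02, "wx": 0, "wy": 0, "wz": 0},
  {"tx": -0.02, "ty": 0.03, "tz": -0.02, "wx": 0, "wy": 0, "wz": 0},
  {"tx": -0.02, "ty": 0.03, "tz": -0.02, "wx": 0, "wy": 0, "wz": 0},
  {"tx": -0.02, "ty": 0.03, "tz": -0.02, "wx": 0, "wy": 0, "wz": 0},
  {"tx": 0, "ty": 0, "tz": 0, "wx": 0, "wy": 0, "wz": 0},
  {"tx": 0, "ty": 0, "tz": 0, "wx": 0, "wy": 0, "wz": 0},
])

```text
time: 20.43
ee_pos: [0.6262, -0.1926, 0.1984]
eef_rot: [-2.658, -0.546, 0.122]
force: [-0.3, 1.2, -0.1]
opening: 0.6
grip_force: 0.0
```

```bash
python3 - <<'E'
from h import *
snap('w5')
a=capture("scene");b=capture("top")
A=cv2.resize(a[130:240,200:320],(436,400),interpolation=cv2.INTER_CUBIC)
B=cv2.resize(b[120:250,195:295],(308,400),interpolation=cv2.INTER_CUBIC)
cv2.imwrite("pics/fin.png",np.hstack([A,B]))
E
```

```text
20.4333 [ 0.62622744 -0.19255017  0.19841197] [-0.3  1.2 -0.1]
```

View pics/fin.png

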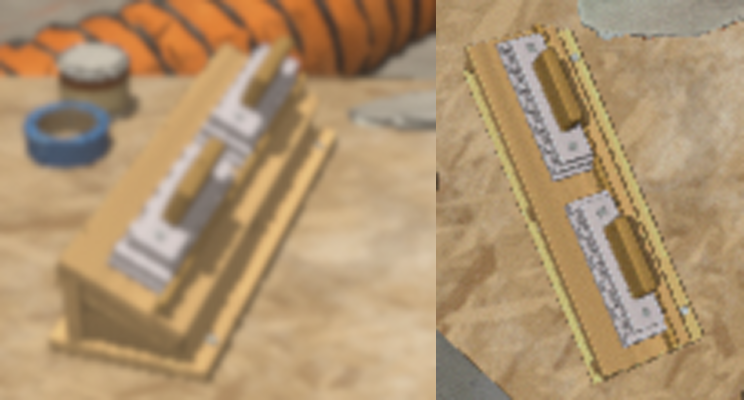

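Both combs stay put on their strips in the picture. As a last check I'll overlay the predicted bar outlines, home and riding high, on a close view.

```bash
python3 - <<'E'
from rel import *
c=json.load(open("w5.json"))
for s in(0,1):
    print(proj(c,p[:3]+F[:,1]*p[4+s]+F[:,2]*.02).round(0))
a=capture("scene");cs=calibration("scene")
x0,y0=205,125;k=6
A=cv2.resize(a[y0:y0+98,x0:x0+120],None,fx=k,fy=k,interpolation=cv2.INTER_CUBIC)
for d,col in((.004,(0,200,0)),(.015,(0,0,255))):
  for s in(0,1):
    # rib-top and bar-top outlines
    for hx,hy,z in((.016,.060,.02),(.007,.035,.051)):
      P=[p[:3]+F@np.array([.003+u*hx,p[4+s]+v*hy,z+d]) for u,v in((1,1),(1,-1),(-1,-1),(-1,1))]
      q=((proj(cs,np.array(P))-[x0,y0]+.5)*k).astype(int);cv2.polylines(A,[q.reshape(-1,1,2)],True,col,1)
cv2.imwrite("pics/ov.png",A)
E
```

```text
[[106.  70.]]
[[125. 218.]]
```

View pics/ov.png

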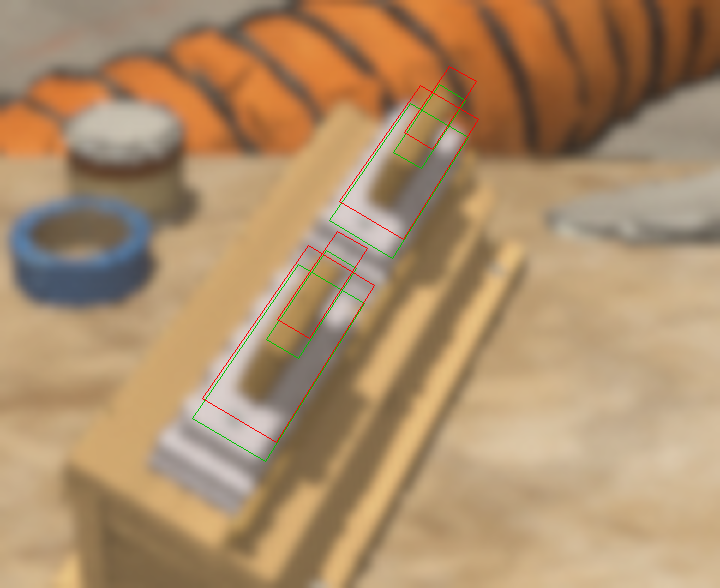

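The near strip's base corner appears at about (235,512). That matches the "teeth home" geometry from the bar corner, where riding high would put it near (225,534). The arm is clear, so I'm handing in.

```bash
python3 -c "
from station import *
print(close_job())"
```

```text
the job is handed in; nothing more can be done
None
```

I handed the job in at about 20 s of the 58 s with both combs released on the strips I matched them to: the five-toothed one on the near strip, the six-toothed one on the far strip. Each met walls on both sides when nudged along its strip, as a meshed comb should; the near comb looked fully home in the last picture, the far one I did not check that way, and no verdict came back.

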